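# Third hand at the fastening fixture: press a column of button cases

### The job

On the fixture's sprung bed stands a grey button case: set the blue case squarely on it and let go, then set the red case squarely on the blue one and, keeping it in the gripper, press the column straight down against the bed with a steady force of about 14 N (red on blue) so that a colleague can fasten the clips. Finish while still holding and pressing; do it gently, the column never taking more than about 25 N, and leave the green case and everything else on the table where they are.

Things in the scene. Friction and masses are not known exactly. Their poses are not given: they have to be found in the camera images.
- grey_case: closed flat-topped tin, 100 mm long (its x) by 56 mm wide (its y) by 45 mm high, grey, 0.18 to 0.35 kg, dark lid seam and a white button sign flush on the lid; origin at the centre of its underside, z up; stands upright, already on the fixture's bed, roughly lined up with it; the bottom of the column
- blue_case: closed flat-topped tin, 100 mm long (its x) by 56 mm wide (its y) by 40 mm high, blue, 0.14 to 0.28 kg, dark lid seam and a white button sign flush on the lid; origin at the centre of its underside, z up; stands upright on the table; second in the column
- red_case: closed flat-topped tin, 100 mm long (its x) by 56 mm wide (its y) by 35 mm high, red, 0.14 to 0.28 kg, dark lid seam and a white button sign flush on the lid; origin at the centre of its underside, z up; stands upright on the table; top of the column
- green_case: closed flat-topped tin, 100 mm long (its x) by 56 mm wide (its y) by 40 mm high, green, 0.14 to 0.28 kg, dark lid seam and a white button sign flush on the lid; origin at the centre of its underside, z up; stands upright on the table; not wanted here, leave it alone
- fixture: fastening fixture, fixed: green base plate 190 mm (x) by 130 mm (y), with an open steel clip with a red roller upright at each x end, clips up to 103 mm above the table; origin at the centre of its underside, z up. Nothing stands beside the bed on its two y sides
- bed_top (a point): centre of the top of the fixture's sprung bed (aluminium plate 120 mm by 76 mm, yellow stripes on its long edges), 70 mm above the table when up; axes as the fixture's
- bed (a joint): how far the bed has sunk straight down (m): 0 up, 0.040 bottomed. Spring 800 N/m, preloaded with 4.8 N against its upper stop; the bed plate itself weighs 1.5 N. It sinks under the weight of the cases plus the push: with the whole column and a 14 N force of red on blue it is usually near 0.018 to 0.022
- iron: steel pressing iron with a wooden handle, 200 by 110 by 131 mm, 1.8 kg, on a flat dark rest; bystander; origin at the underside
- white_cone: white thread cone, 60 mm across, 112 mm high; bystander; origin at the underside
- orange_cone: orange thread cone, 60 mm across, 112 mm high; bystander; origin at the underside
- clapper: hardwood tailor's clapper, 240 by 62 by 36 mm; bystander; origin at the underside
- pin_bowl: blue ceramic bowl, 90 mm across, 35 mm high; bystander; origin at the underside
- shears: tailor's shears lying flat, 245 mm long, black handles; bystander; origin at the underside near the pivot

How it is judged:
By the outcome, as a careful person would: the job done as asked, in the order asked, and still so for the second after the job is handed in, while the arm keeps its last pose, push and grip.
It also fails if it takes over 69 s, if anything falls off the work surface, if the arm or the gripper's body presses on something with over 40 N, if the wrist force passes 120 N, or if a joint passes its speed limit or range.

### The arm

A 6-joint arm with a two-finger parallel gripper is mounted at the origin on the work surface. World frame = base frame: x ahead of the robot, y to its left, z up, the work surface at z = 0. Lengths are in m, angles in rad, forces in N, time in s.
With the tool pointing down it reaches from about 0.225 to 0.875 m from the base axis. Payload 3.4 kg.
Tool frame: the origin (TCP) lies between the finger pads; the fingertips stand 22 mm ahead of it and the grasp point (between the pads) lies 3 mm ahead of it (manip.finger_overhang is the distance from the TCP to the fingertips, in m); z points along the fingers, y is the line along which they close (so a half turn about z gives the same grasp; the last joint's range is limited). The gripper opens to 85 mm and grips with 20 to 120 N. Pads are 22 mm wide; open, the fingers measure 114 mm over their backs; the gripper's body (76 mm by 85 mm) begins 54 mm behind the grasp point. The pads swing forward as they close: fully open they stand 13 mm farther back than shut.
Start: joints at [-1.362, 0.276, 1.505, -0, 1.361, -0.121], TCP at [0.186, -0.544, 0.253] pointing down, gripper open.
Joint ranges: [-2.89, 2.89], [-0.75, 2.08], [0.22, 2.7], [-1.18, 4.32], [0.11, 2.71], [-2.7, 2.7]. Speed limits (rad/s): [2.57, 2.57, 3.14, 3.14, 3.14, 3.14].

### API

Orientations are given as a unit quaternion [w, x, y, z].
In Python, from rig import get_state, eyes, order, manip gives the robot as it stands.
- The arm moves only by the tool drive_tool, never from a script. Its argument "rows" is a list of rows, each a list of 4 numbers: the shift along the tool's x, y, z in units of 25 mm (1.0 is 25 mm), then the turn about the tool's z in units of 6 degrees (1.0 is 6 degrees). A call has exactly 8 rows; each row is the pose to reach, as a shift and turn from the pose commanded when the call began, along the tool's axes at that moment; what a row does not reach only later rows make up. A row lasts 1/12 s, in which the tool goes at most 41.7 mm and 7.16 degrees, less where a joint would pass 70% of its speed; a pose out of reach is approached as far as the arm can. A call with a gripper value outside its range is refused whole. "grip" is the finger opening in mm, from 0 to 85.4, set as the call begins (left out, the last holds). The fingers move at their own pace and stop on an object; "newtons" is the grip in N (left out, the last holds). Time passes only in rows, so rows that repeat a pose let the fingers close, or fill a call up. It gives the time, the measured TCP pose, the force, the opening and the grip force at its end, in the units of the state.
- get_state(): the state, without advancing time (a new reading comes with each control period).
- eyes.get_image(name): name is "side" or "top" or "wrist"; returns (picture, depth): 420x560x3 uint8, red, green, blue; 420x560 float32, m along the optical axis (not along the pixel's ray), 0 where there is no reading.
- eyes.camera_info(name): a dict with "fx", "fy", "cx", "cy" (pixels), "R" (3x3) and "t" (3): a world point X has camera coordinates R X + t. Camera axes: x right, y down, z forward; pixel columns grow to the right and rows downward; lengths in m; the calibration is good to about 2 mm. A picture is of the moment at which its call begins: read the wrist's pose just before it. camera_info takes no time and is no camera call; for the wrist camera it gives the pose at the moment of the call.
- order.sign_off(): hands the job in; it is judged then, once.
The state is a dict: "clock": time; "qpos": joint angles; "qd": joint speeds; "effort": joint torques, N m; "position": TCP position; "ee_rot": TCP orientation; "contact_force": force on the tool from outside, world axes, zero at the start; "moment": the same for the moment, N m; "width": finger opening in m; "gripper_force": force on a finger pad.
Only numpy, scipy, OpenCV 4.12 (cv2) and the standard library are available. Lean on these libraries where they do the work, as an engineer would, in place of code of your own. Each camera call takes 0.05 s, during which the arm holds its last target. There are 200 camera calls.

## Working session

There is one attempt and no reset: what is moved stays moved. The work goes in short steps, Python scripts to look and compute and a tool call to move; the robot and the scene stay as the last step left them, time stands still between calls to the robot, and variables do not carry over. Pictures are saved under pics/ and viewed, at most 10 in all, crops included, and the job is handed in when it is done.

Besides the shell and the picture viewer there is one more tool, called after "Emit:" by a JSON object that holds its "name" and its "arguments", one argument or row to a line. drive_tool: Moves the arm, as the interface text tells. Its arguments: {"type":"object","properties":{"rows":{"type":"array","items":{"type":"array","items":{"type":"number"}}},"grip":{"type":"number"},"newtons":{"type":"number"}},"required":["rows"]}

```bash
ls; mkdir -p pics
python3 - <<'E'
from rig import get_state, eyes, order, manip
import cv2, numpy as np
s=get_state(); print(s); print(manip.finger_overhang)
for n in ["side","top"]:
    p,d=eyes.get_image(n); cv2.imwrite(f"pics/{n}0.png",p[:,:,::-1]); np.savez(f"pics/{n}0.npz",p=p,d=d); print(n,eyes.camera_info(n))
print(eyes.camera_info("wrist"))
E
```

```text
pics
{'clock': 0.0, 'qpos': array([-1.36197066e+00,  2.76583792e-01,  1.50615775e+00,  5.62690703e-06,
        1.36070798e+00, -1.20993535e-01]), 'qd': array([-0.00142585,  0.00097668,  0.00242371,  0.00311016,  0.00056621,
        0.00105064]), 'effort': array([ 6.28099006e-04, -4.16769826e+01, -2.45808417e+01, -5.47545151e-04,
        1.08598653e-02, -8.42051634e-06]), 'position': array([ 0.18612127, -0.5435109 ,  0.25243627]), 'ee_rot': array([-9.27655880e-04,  9.86432871e-01,  1.64162505e-01, -3.80115039e-05]), 'contact_force': array([-0.0097841 , -0.05180805, -0.48177708]), 'moment': array([-0.03749452,  0.0239314 , -0.01674288]), 'gripper_force': 0.0, 'width': 0.08527468398842321}
0.022
side {'fx': 528.0258581301997, 'fy': 528.0258581301997, 'cx': 280.6439552841018, 'cy': 217.03380187557053, 'R': array([[-0.67507623, -0.73773763,  0.00390819],
       [-0.46828765,  0.42440713, -0.77497436],
       [ 0.57006909, -0.52499692, -0.63198059]]), 't': array([0.33702581, 0.34705968, 1.38639113])}
top {'fx': 392.56029366867, 'fy': 392.56029366867, 'cx': 286.0343420812137, 'cy': 207.6611510979984, 'R': array([[ 2.71525925e-02, -9.99619408e-01,  4.87596402e-03],
       [-9.84495022e-01, -2.75867531e-02, -1.73229682e-01],
       [ 1.73298264e-01, -9.67273411e-05, -9.84869383e-01]]), 't': array([-0.08303206,  0.57964266,  1.17434064])}
{'fx': 361.9690158567208, 'fy': 361.9690158567208, 'cx': 283.9432772330681, 'cy': 210.95172736527718, 'R': array([[ 0.32504855, -0.94569601, -0.00158296],
       [-0.89941449, -0.30965733,  0.30848972],
       [-0.29222767, -0.0988504 , -0.95122636]]), 't': array([-0.57401828, -0.03968379,  0.37851789])}
```

View pics/top0.png

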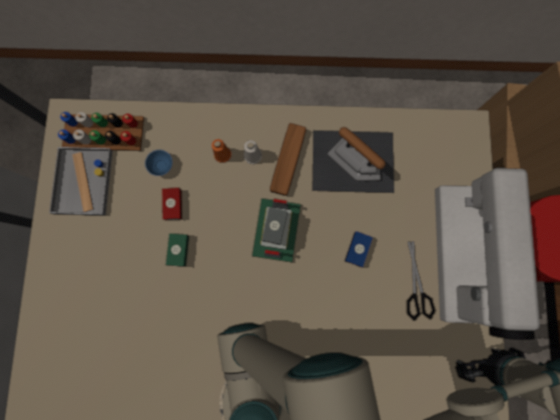

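View pics/side0.png

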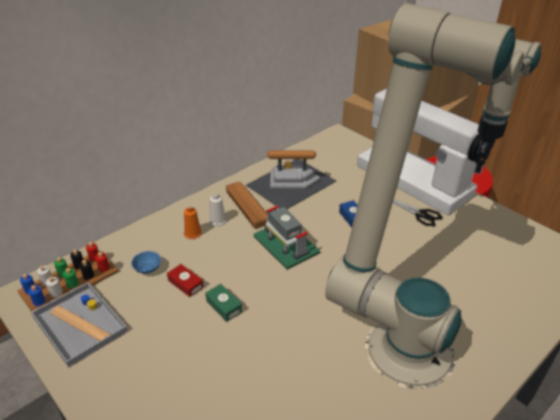

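The top view shows blue at (359,249), red at (172,204), green at (177,250), and the grey case on the fixture at (276,228). The side view agrees: blue is partly hidden by the arm, while red (185,279) and grey (286,222) are clear. Next I'll take coarse poses from the masks.

```bash
cat > h.py <<'E'
import numpy as np, cv2
from rig import get_state, eyes, order, manip
from scipy.spatial.transform import Rotation as Ro
def ray(ci,uv,z):
    uv=np.atleast_2d(uv).astype(float); R,t=np.array(ci["R"]),np.array(ci["t"])
    d=np.c_[(uv[:,0]-ci["cx"])/ci["fx"],(uv[:,1]-ci["cy"])/ci["fy"],np.ones(len(uv))]@R
    c=-R.T@t
    return c+d*((z-c[2])/d[:,2])[:,None]
def cloud(ci,d):
    v,u=np.mgrid[:d.shape[0],:d.shape[1]]
    P=np.stack([(u-ci["cx"])/ci["fx"]*d,(v-ci["cy"])/ci["fy"]*d,d],-1)-np.array(ci["t"])
    return P@np.array(ci["R"])
def cmask(p,c):
    h=cv2.cvtColor(p,cv2.COLOR_RGB2HSV); H,S,V=[h[...,i].astype(int) for i in range(3)]
    if c=="red": return ((H<8)|(H>172))&(S>150)&(V>40)
    if c=="blue": return (H>105)&(H<130)&(S>130)&(V>30)
    if c=="green": return (H>60)&(H<90)&(S>100)&(V>25)
def rect(P):
    (c,(w,h),a)=cv2.minAreaRect((P[:,:2]*1000).astype(np.float32))
    if w<h: w,h,a=h,w,a+90
    a=(a+90)%180-90
    return np.round(np.array(c),1),round(w,1),round(h,1),round(a,1)
E
python3 - <<'E'
from h import *
ci=eyes.camera_info("top"); f=np.load("pics/top0.npz"); p,d=f["p"],f["d"]; P=cloud(ci,d)
for c,uv,zt in [("red",(172,204),.035),("blue",(359,249),.04),("green",(177,250),.04),("grey",(276,228),.115)]:
    u,v=uv; w=np.zeros(d.shape,bool); w[v-35:v+35,u-30:u+30]=1
    z=P[...,2]; zc=np.median(z[v-3:v+4,u-3:u+4]); m=w&(abs(z-zc)<.008)
    print(c,"z",zc.round(4),rect(P[m]), m.sum())
si=eyes.camera_info("side"); f=np.load("pics/side0.npz"); p,d=f["p"],f["d"]; P=cloud(si,d)
for c,(u,v) in dict(red=(185,279),green=(224,300),grey=(286,222)).items(): print(c,np.median(P[v-3:v+4,u-3:u+4].reshape(-1,3),0).round(4))
E
```

```text
red z 0.0348 (array([594.2, 299.2]), 257.7, 78.8, 22.3) 713
blue z 0.0404 (array([ 462.3, -297.4]), 101.4, 56.5, -18.3) 593
green z 0.0407 (array([473.1, 272.5]), 166.5, 70.3, 8.7) 657
grey z 0.1153 (array([504.4, -32.6]), 128.1, 56.1, -10.5) 644
red [0.5779 0.3047 0.0331]
green [0.4328 0.2745 0.0392]
grey [ 0.5006 -0.023   0.1135]
```

Emit:
{"name": "drive_tool", "arguments": {
  "rows": [
    [1.6, -0.7, 0.2, 0.9],
    [3.2, -1.4, 0.5, 1.8],
    [4.8, -2.1, 0.7, 2.7],
    [6.4, -2.8, 1, 3.6],
    [8, -3.5, 1.2, 4.5],
    [9.6, -4.2, 1.5, 5.4],
    [11.2, -4.9, 1.7, 6.2],
    [12.4, -5.3, 1.9, 6.2]
  ],
  "grip": 85
}}

```text
clock: 0.77
position: [0.4318, -0.3208, 0.2064]
ee_rot: [-0.0, 0.987, -0.161, -0.0]
contact_force: [0.7, -1.0, -0.6]
width: 0.0852
gripper_force: 0.0
```

```bash
cat >> h.py <<'E'
def tgt(x,y,z,yaw,s=None):
    """shift/turn in move units from present TCP pose to world target (yaw of tool x, deg)"""
    s=s or get_state(); R=Ro.from_quat(np.roll(s["ee_rot"],-1)).as_matrix()
    d=R.T@(np.array([x,y,z])-s["position"])/.025
    cur=np.degrees(np.arctan2(R[1,0],R[0,0])); dy=(yaw-cur+90)%180-90
    print("pos",s["position"].round(4),"yaw",cur.round(2),"-> units",d.round(2),(-dy/6).__round__(2),"t",round(s["clock"],2))
E
python3 - <<'E'
from h import *
tgt(.462,-.297,.2,-18.3)
E
```

```text
pos [ 0.4318 -0.3208  0.2064] yaw -18.47 -> units [ 0.85 -1.28  0.26] -0.03 t 0.77
```

```bash
cat >> h.py <<'E'
def lid(c,h,name,approx=None,tol=.004):
    """lid rect from wrist: depth slab at height h around approx xy"""
    ci=eyes.camera_info("wrist"); p,d=eyes.get_image("wrist"); cv2.imwrite(f"pics/{name}.png",p[:,:,::-1])
    P=cloud(ci,d); m=(d>0)&(np.hypot(P[...,0]-approx[0],P[...,1]-approx[1])<.075)&(abs(P[...,2]-h)<.012)
    if m.sum()<50: print("few",m.sum()); return
    z=np.median(P[m][:,2]); print(c,"depth z",z.round(4), m.sum())
    m&=abs(P[...,2]-z)<tol
    n,l,st,ce=cv2.connectedComponentsWithStats(m.astype(np.uint8)); k=1+st[1:,4].argmax()
    cs,_=cv2.findContours((l==k).astype(np.uint8),cv2.RETR_EXTERNAL,cv2.CHAIN_APPROX_NONE)
    q=max(cs,key=cv2.contourArea)[:,0]
    print(" depth rect",rect(P[l==k])," ray rect",rect(ray(ci,q,z)), "uv",q.min(0),q.max(0))
    return ci,p,d,P
E
python3 - <<'E'
from h import *
lid("blue",.04,"w_blue",(.462,-.297))
E
```

```text
blue depth z 0.0381 8542
 depth rect (array([ 463.5, -297. ]), 99.5, 56.2, -18.7)  ray rect (array([ 463.7, -297.4]), 99.1, 55.6, -18.9) uv [207 103] [279 225]
```

View pics/w_blue.png

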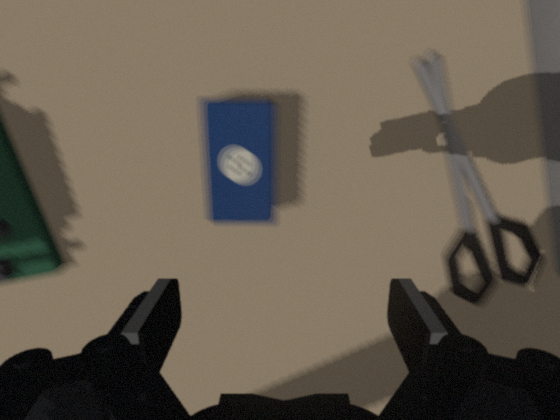

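The wrist view shows the blue lid clearly at u 207–279, v 103–225, with the shears well to the right. Measured size and height match the text. I'll look at the grey case and fixture before loading the gripper.

Run:
```python
from h import *
tgt(.45,-.025,.27,-10.5)
```

```text
pos [ 0.4374 -0.3152  0.2052] yaw -18.12 -> units [ -3.12 -11.21  -2.51] -1.27 t 0.82
```

Emit:
{"name": "drive_tool", "arguments": {
  "rows": [
    [-0.3, -1, -0.5, -0.2],
    [-0.8, -2.5, -1.2, -0.5],
    [-1.3, -4, -1.9, -0.8],
    [-1.8, -5.5, -2.5, -1.1],
    [-2.3, -7, -2.5, -1.3],
    [-2.8, -8.6, -2.5, -1.3],
    [-3.1, -10.2, -2.5, -1.3],
    [-3.1, -11.2, -2.5, -1.3]
  ]
}}

```text
clock: 1.48
position: [0.4438, -0.0291, 0.2695]
ee_rot: [-0.001, 0.996, -0.091, -0.0]
contact_force: [0.0, -0.5, 0.3]
width: 0.0847
gripper_force: 0.0
```

Run:
```python
from h import *
eyes.get_image("wrist")
ci,p,d,P=lid("grey",.115,"w_grey",(.503,-.03))
# bed plate slab z~.07, and base plate
for z0,nm in [(.07,"bed")]:
    m=(d>0)&(np.hypot(P[...,0]-.503,P[...,1]+.03)<.09)&(abs(P[...,2]-z0)<.006); print(nm,m.sum(),rect(P[m]),np.median(P[m][:,2]))
tgt(.4636,-.2972,.10,-18.8)
```

```text
grey depth z 0.1132 10892
 depth rect (array([519., -34.]), 99.8, 56.1, -10.4)  ray rect (array([519.1, -34.1]), 98.9, 55.6, -10.4) uv [238  27] [318 169]
bed 2861 (array([511.3, -36.8]), 136.2, 79.1, -7.1) 0.06784540435796634
pos [ 0.4455 -0.0293  0.2693] yaw -10.19 -> units [ 2.61 10.43  6.76] 1.43 t 1.58
```

View pics/w_grey.png

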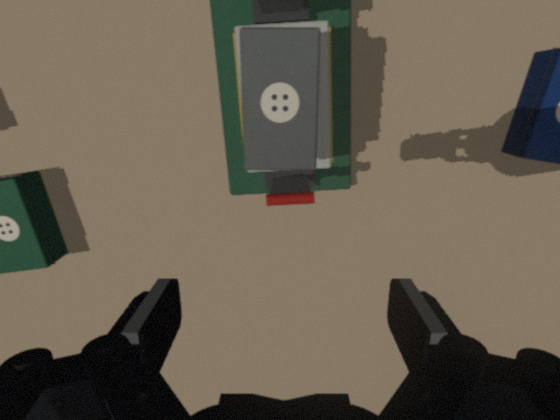

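The wrist view shows the grey lid at u 238–318, v 27–169. It is square on the bed, a clip stands at each x end, and both y sides are free. The measured height of 113 mm agrees with the expected 115 within calibration. Now to blue.

Emit:
{"name": "drive_tool", "arguments": {
  "rows": [
    [0.3, 1, 0, 0.2],
    [0.7, 2.5, 0.5, 0.4],
    [1.1, 4, 1.5, 0.7],
    [1.5, 5.5, 2.5, 1],
    [1.9, 7, 3.5, 1.4],
    [2.3, 8.6, 4.5, 1.4],
    [2.6, 9.8, 5.5, 1.4],
    [2.6, 10.4, 6.2, 1.4]
  ]
}}

```text
clock: 2.25
position: [0.462, -0.3044, 0.1136]
ee_rot: [0.001, 0.986, -0.165, 0.001]
contact_force: [0.8, -0.0, 0.3]
width: 0.085
gripper_force: 0.0
```

Run:
```python
from h import *
eyes.get_image("wrist");lid("blue",.04,"w_blue2",(.4636,-.2972))
tgt(.4636,-.2972,.03,-18.8)
```

```text
blue depth z 0.0382 16523
 depth rect (array([ 463.4, -297.2]), 100.0, 56.2, -18.9)  ray rect (array([ 463.9, -297.6]), 99.1, 55.4, -19.0) uv [211 151] [316 315]
pos [ 0.4589 -0.304   0.1095] yaw -19.16 -> units [ 0.11 -0.32  3.18] -0.06 t 2.35
```

Emit:
{"name": "drive_tool", "arguments": {
  "rows": [
    [0.1, -0.3, 0, -0.1],
    [0.1, -0.3, 0.4, -0.1],
    [0.1, -0.3, 0.8, -0.1],
    [0.1, -0.3, 1.2, -0.1],
    [0.1, -0.3, 1.5, -0.1],
    [0.1, -0.3, 1.5, -0.1],
    [0.1, -0.3, 1.5, -0.1],
    [0.1, -0.3, 1.5, -0.1]
  ]
}}

```text
clock: 3.02
position: [0.467, -0.2938, 0.0771]
ee_rot: [0.0, 0.987, -0.159, 0.0]
contact_force: [-0.9, 1.0, -0.2]
width: 0.0851
gripper_force: 0.0
```

Run:
```python
from h import *
tgt(.4636,-.2972,.03,-18.8)
```

```text
pos [ 0.467  -0.2938  0.0771] yaw -18.27 -> units [-0.09  0.17  1.88] 0.09 t 3.02
```

Emit:
{"name": "drive_tool", "arguments": {
  "rows": [
    [-0.1, 0.2, 0.3, 0.1],
    [-0.1, 0.2, 0.7, 0.1],
    [-0.1, 0.2, 1.1, 0.1],
    [-0.1, 0.2, 1.5, 0.1],
    [-0.1, 0.2, 1.8, 0.1],
    [-0.1, 0.2, 1.9, 0.1],
    [-0.1, 0.2, 1.9, 0.1],
    [-0.1, 0.2, 1.9, 0.1]
  ]
}}

```text
clock: 3.68
position: [0.4628, -0.2978, 0.0291]
ee_rot: [-0.0, 0.986, -0.164, -0.0]
contact_force: [0.1, -0.6, 0.1]
width: 0.0848
gripper_force: 0.0
```

Emit:
{"name": "drive_tool", "arguments": {
  "rows": [
    [0, 0, 0, 0],
    [0, 0, 0, 0],
    [0, 0, 0, 0],
    [0, 0, 0, 0],
    [0, 0, 0, 0],
    [0, 0, 0, 0],
    [0, 0, 0, 0],
    [0, 0, 0, 0]
  ],
  "grip": 50,
  "newtons": 40
}}

```text
clock: 4.35
position: [0.4632, -0.2981, 0.0301]
ee_rot: [0.0, 0.986, -0.164, 0.001]
contact_force: [-0.8, 0.7, 5.4]
width: 0.0552
gripper_force: 44.2
```

Run:
```python
from h import *
s=get_state(); print(s["width"],s["gripper_force"],s["contact_force"])
tgt(.4636,-.2972,.03,-18.8)
```

```text
0.05524221353318972 44.23265755176544 [-0.75229423  0.73725566  5.36213533]
pos [ 0.4632 -0.2981  0.0301] yaw -18.9 -> units [ 0.   -0.04  0.  ] -0.02 t 4.35
```

Emit:
{"name": "drive_tool", "arguments": {
  "rows": [
    [0, 0, -0.2, 0],
    [0, 0, -0.6, 0],
    [0, 0, -1.2, 0],
    [0, 0, -1.9, 0],
    [0, 0, -2.7, 0],
    [0, 0, -3.6, 0],
    [0, 0, -4.6, 0],
    [0, 0, -5.6, 0]
  ]
}}

```text
clock: 5.02
position: [0.4621, -0.2973, 0.1705]
ee_rot: [-0.0, 0.986, -0.164, -0.001]
contact_force: [0.0, -0.4, -1.6]
width: 0.0557
gripper_force: 43.4
```

Run:
```python
from h import *
s=get_state(); print(s["width"],s["gripper_force"],s["contact_force"])
tgt(.5185,-.0338,.17,-10.4)
```

```text
0.055696317636216755 43.43720197677612 [ 0.03041488 -0.43305172 -1.56591463]
pos [ 0.4621 -0.2973  0.1705] yaw -18.9 -> units [ -1.28 -10.7    0.02] -1.42 t 5.02
```

Emit:
{"name": "drive_tool", "arguments": {
  "rows": [
    [0, -0.3, -0.1, 0],
    [-0.1, -1, -0.2, -0.1],
    [-0.3, -2.1, -0.2, -0.3],
    [-0.5, -3.5, -0.2, -0.5],
    [-0.7, -5, -0.2, -0.7],
    [-0.9, -6.5, -0.2, -1],
    [-1, -7.9, -0.2, -1.2],
    [-1.2, -9.1, -0.2, -1.4]
  ]
}}

```text
clock: 5.68
position: [0.5076, -0.0701, 0.1735]
ee_rot: [-0.0, 0.996, -0.091, -0.001]
contact_force: [-0.0, -0.9, -2.7]
width: 0.0556
gripper_force: 43.5
```

Emit:
{"name": "drive_tool", "arguments": {
  "rows": [
    [0, -0.8, 0, 0],
    [-0.1, -1.3, 0, 0],
    [-0.1, -1.6, 0, 0],
    [-0.1, -1.6, 0, 0],
    [-0.1, -1.6, 0, 0],
    [-0.1, -1.6, 0, 0],
    [-0.1, -1.6, 0, 0],
    [-0.1, -1.6, 0, 0]
  ]
}}

```text
clock: 6.35
position: [0.5129, -0.0342, 0.1743]
ee_rot: [0.0, 0.996, -0.092, -0.0]
contact_force: [0.5, -0.5, -2.3]
width: 0.0551
gripper_force: 43.5
```

Run:
```python
from h import *
s=get_state(); print(s["width"],s["gripper_force"],s["contact_force"])
tgt(.519,-.034,.145,-10.4)
p,d=eyes.get_image("wrist"); cv2.imwrite("pics/w_hold.png",p[:,:,::-1])
ci=eyes.camera_info("wrist"); m=cmask(p,"blue"); cs,_=cv2.findContours(m.astype(np.uint8),0,1); q=max(cs,key=cv2.contourArea)
print(cv2.boundingRect(q),cv2.contourArea(q))
P=cloud(ci,d); g=m&(d>0)&(abs(P[...,2]-.18)<.02); print(np.median(P[g][:,2]), rect(P[g&(abs(P[...,2]-np.median(P[g][:,2]))<.005)]))
```

```text
0.0550643409737608 43.482370376586914 [ 0.49949379 -0.51167176 -2.25986488]
pos [ 0.5129 -0.0342  0.1743] yaw -10.59 -> units [ 0.24 -0.05  1.17] -0.03 t 6.35
(199, 186, 171, 219) 32044.5
0.18242619628536186 (array([520. , -34.8]), 86.3, 55.8, -10.7)
```

View pics/w_hold.png

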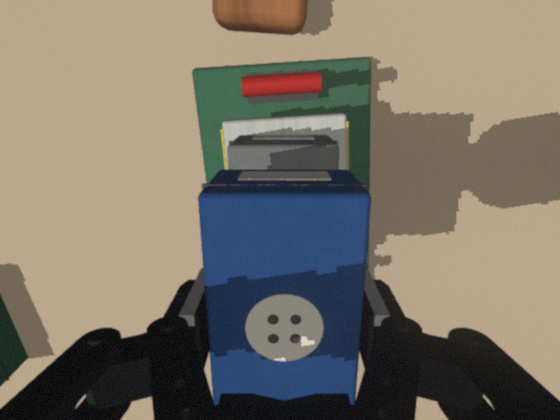

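The blue case is held level and parallel to the grey case. Its front lid edge is at v≈170–188, and the grey case and bed stripes show symmetrically behind it at v≈115–170. The grasp offset is under 1 mm, so I'll lower it.

Emit:
{"name": "drive_tool", "arguments": {
  "rows": [
    [0.1, -0.05, 0, 0],
    [0.24, -0.05, 0.1, 0],
    [0.24, -0.05, 0.3, 0],
    [0.24, -0.05, 0.5, 0],
    [0.24, -0.05, 0.7, 0],
    [0.24, -0.05, 0.85, 0],
    [0.24, -0.05, 0.95, 0],
    [0.24, -0.05, 0.95, 0]
  ]
}}

```text
clock: 7.07
position: [0.5184, -0.0328, 0.1497]
ee_rot: [-0.0, 0.996, -0.091, -0.001]
contact_force: [-0.4, -0.2, -2.3]
width: 0.0557
gripper_force: 43.5
```

Run:
```python
from h import *
eyes.get_image("wrist");eyes.get_image("wrist")
s=get_state(); print(s["contact_force"])
tgt(.519,-.034,.145,-10.4)
```

```text
[-0.14580746 -0.52576292 -2.14666083]
pos [ 0.519  -0.0329  0.1505] yaw -10.5 -> units [0.01 0.04 0.22] -0.02 t 7.17
```

Emit:
{"name": "drive_tool", "arguments": {
  "rows": [
    [0, 0.04, 0.04, 0],
    [0, 0.04, 0.08, 0],
    [0, 0.04, 0.12, 0],
    [0, 0.04, 0.16, 0],
    [0, 0.04, 0.2, 0],
    [0, 0.04, 0.24, 0],
    [0, 0.04, 0.24, 0],
    [0, 0.04, 0.24, 0]
  ]
}}

```text
clock: 7.83
position: [0.5188, -0.0339, 0.1446]
ee_rot: [0.0, 0.996, -0.092, -0.0]
contact_force: [-0.1, 0.5, -2.0]
width: 0.0553
gripper_force: 43.5
```

Emit:
{"name": "drive_tool", "arguments": {
  "rows": [
    [0, 0, 0.02, 0],
    [0, 0, 0.04, 0],
    [0, 0, 0.06, 0],
    [0, 0, 0.08, 0],
    [0, 0, 0.1, 0],
    [0, 0, 0.12, 0],
    [0, 0, 0.12, 0],
    [0, 0, 0.12, 0]
  ]
}}

```text
clock: 8.5
position: [0.5188, -0.0339, 0.1417]
ee_rot: [0.0, 0.996, -0.092, 0.0]
contact_force: [-0.3, -0.7, 1.1]
width: 0.0552
gripper_force: 43.6
```

Emit:
{"name": "drive_tool", "arguments": {
  "rows": [
    [0, 0, 0, 0],
    [0, 0, 0, 0],
    [0, 0, 0, 0],
    [0, 0, 0, 0],
    [0, 0, 0, 0],
    [0, 0, 0, 0],
    [0, 0, 0, 0],
    [0, 0, 0, 0]
  ],
  "grip": 85
}}

```text
clock: 9.17
position: [0.5189, -0.034, 0.1416]
ee_rot: [0.0, 0.996, -0.092, 0.0]
contact_force: [-0.3, 0.9, -0.0]
width: 0.0849
gripper_force: 0.0
```

Emit:
{"name": "drive_tool", "arguments": {
  "rows": [
    [0, 0, -0.3, 0],
    [0, 0, -0.7, 0],
    [0, 0, -1.2, 0],
    [0, 0, -2, 0],
    [-0.5, 0, -3, 0],
    [-1, 0, -4, 0],
    [-1.5, 0, -4.6, 0],
    [-2, 0, -5, 0]
  ]
}}

```text
clock: 9.83
position: [0.4702, -0.0249, 0.27]
ee_rot: [0.0, 0.996, -0.092, 0.003]
contact_force: [-0.7, -0.6, -0.0]
width: 0.085
gripper_force: 0.0
```

Run:
```python
from h import *
eyes.get_image("wrist");eyes.get_image("wrist")
r=lid("blue",.153,"w_stack",(.519,-.034))
ci,p,d,P=r
m=cmask(p,"blue"); print("blue mask n",m.sum())
tgt(.594-.05,.303,.25,0)
t=eyes.camera_info("top"); p,d=eyes.get_image("top"); P=cloud(t,d); m=cmask(p,"red")&(np.hypot(P[...,0]-.585,P[...,1]-.3)<.09); print("red",m.sum(),rect(P[m&(P[...,2]>.025)]),np.median(P[m][:,2]))
```

```text
blue depth z 0.1508 13170
 depth rect (array([519.2, -33.2]), 99.7, 56.2, -10.6)  ray rect (array([519.4, -33.3]), 98.7, 55.5, -10.5) uv [239  59] [329 213]
blue mask n 10865
pos [ 0.47   -0.0248  0.2684] yaw -10.5 -> units [  0.52 -13.43   0.73] -1.75 t 9.98
red 442 (array([589.3, 296.4]), 96.6, 54.8, 5.6) 0.03491952735641601
```

View pics/w_stack.png

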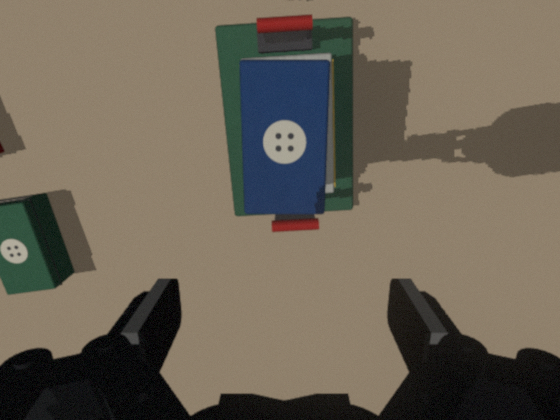

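Blue sits square on grey, with its lid at u 239–329, v 59–213. The measured centre is (519.3, −33.2) against grey's (519, −34), and the yaw matches. Now red.

Emit:
{"name": "drive_tool", "arguments": {
  "rows": [
    [0, -1, 0, -0.2],
    [0.1, -2.5, 0, -0.6],
    [0.2, -4, 0, -1],
    [0.3, -5.5, 0, -1.4],
    [0.4, -7, 0.2, -1.8],
    [0.6, -8.6, 0.4, -2.2],
    [0.8, -10.2, 0.7, -2.7],
    [0.9, -11.8, 1, -2.7]
  ]
}}

```text
clock: 10.7
position: [0.5468, 0.2632, 0.2399]
ee_rot: [0.0, 0.999, 0.051, -0.0]
contact_force: [1.1, -0.0, -0.4]
width: 0.0851
gripper_force: 0.0
```

Emit:
{"name": "drive_tool", "arguments": {
  "rows": [
    [0.1, -0.5, 0.4, 0],
    [0.2, -0.9, 0.8, 0],
    [0.3, -1.2, 1.2, 0],
    [0.3, -1.2, 1.6, 0],
    [0.3, -1.2, 2, 0],
    [0.3, -1.2, 2, 0],
    [0.3, -1.2, 2, 0],
    [0.3, -1.2, 2, 0]
  ]
}}

```text
clock: 11.37
position: [0.5504, 0.2907, 0.1922]
ee_rot: [-0.0, 0.999, 0.049, 0.0]
contact_force: [0.4, 0.5, 0.3]
width: 0.0849
gripper_force: 0.0
```

Run:
```python
from h import *
r=lid("red",.035,"w_red",(.589,.296))
tgt(.589,.296,.028,5.6)
```

```text
red depth z 0.0332 9629
 depth rect (array([592.6, 299.5]), 99.6, 56.1, 5.5)  ray rect (array([592.9, 299.5]), 98.8, 55.6, 5.5) uv [240  75] [316 206]
pos [0.5506 0.291  0.1925] yaw 5.63 -> units [ 1.54 -0.05  6.58] 0.0 t 11.42
```

Emit:
{"name": "drive_tool", "arguments": {
  "rows": [
    [0.5, -0.1, 0.5, 0],
    [1.1, -0.2, 1.2, 0],
    [1.7, -0.2, 2, 0],
    [1.7, -0.2, 2.9, 0],
    [1.7, -0.2, 3.8, 0],
    [1.7, -0.2, 4.4, 0],
    [1.7, -0.2, 4.8, 0],
    [1.7, -0.2, 4.8, 0]
  ]
}}

```text
clock: 12.08
position: [0.5909, 0.3001, 0.0699]
ee_rot: [0.001, 0.999, 0.049, -0.002]
contact_force: [-0.3, 0.2, -0.2]
width: 0.0849
gripper_force: 0.0
```

Run:
```python
from h import *
eyes.get_image("wrist");eyes.get_image("wrist")
r=lid("red",.035,"w_red2",(.5927,.2995))
tgt(.5927,.2995,.028,5.5)
```

```text
red depth z 0.0332 21941
 depth rect (array([592.4, 299.2]), 100.4, 56.2, 5.6)  ray rect (array([593.5, 299.4]), 99.7, 55.3, 5.5) uv [227 163] [351 351]
pos [0.5929 0.3012 0.0731] yaw 5.69 -> units [-0.02  0.07  1.8 ] 0.03 t 12.23
```

Emit:
{"name": "drive_tool", "arguments": {
  "rows": [
    [0, 0.07, 0.3, 0],
    [0, 0.07, 0.7, 0],
    [0, 0.07, 1.1, 0],
    [0, 0.07, 1.5, 0],
    [0, 0.07, 1.7, 0],
    [0, 0.07, 1.8, 0],
    [0, 0.07, 1.8, 0],
    [0, 0.07, 1.8, 0]
  ]
}}

```text
clock: 12.9
position: [0.5921, 0.2992, 0.0264]
ee_rot: [0.0, 0.999, 0.05, -0.0]
contact_force: [-0.5, 1.3, 0.6]
width: 0.0852
gripper_force: 0.0
```

Emit:
{"name": "drive_tool", "arguments": {
  "rows": [
    [0, 0, 0, 0],
    [0, 0, 0, 0],
    [0, 0, 0, 0],
    [0, 0, 0, 0],
    [0, 0, 0, 0],
    [0, 0, 0, 0],
    [0, 0, 0, 0],
    [0, 0, 0, 0]
  ],
  "grip": 50,
  "newtons": 70
}}

```text
clock: 13.57
position: [0.5927, 0.2994, 0.0275]
ee_rot: [-0.0, 0.999, 0.05, 0.001]
contact_force: [0.2, 0.1, 5.9]
width: 0.0545
gripper_force: 76.5
```

Emit:
{"name": "drive_tool", "arguments": {
  "rows": [
    [0, 0, -0.2, 0],
    [0, 0, -0.6, 0],
    [0, 0, -1.2, 0],
    [0, 0, -1.9, 0],
    [0, 0, -2.7, 0],
    [0, 0, -3.6, 0],
    [0, 0, -4.6, 0],
    [0, 0, -5.6, 0]
  ]
}}

```text
clock: 14.23
position: [0.5912, 0.2989, 0.1674]
ee_rot: [0.0, 0.999, 0.05, -0.001]
contact_force: [0.7, 0.5, -1.1]
width: 0.0549
gripper_force: 75.9
```

Emit:
{"name": "drive_tool", "arguments": {
  "rows": [
    [0, 0, -0.6, 0],
    [0, 0, -1, 0],
    [0, 0, -1.2, 0],
    [0, 0, -1.2, 0],
    [0, 0, -1.2, 0],
    [0, 0, -1.2, 0],
    [0, 0, -1.2, 0],
    [0, 0, -1.2, 0]
  ]
}}

```text
clock: 14.9
position: [0.5916, 0.299, 0.1953]
ee_rot: [0.0, 0.999, 0.05, -0.001]
contact_force: [0.2, 0.0, -1.9]
width: 0.0548
gripper_force: 75.9
```

Run:
```python
from h import *
s=get_state(); print(s["width"],s["gripper_force"],s["contact_force"])
tgt(.5193,-.0333,.205,-10.5)
```

```text
0.05479051414449709 75.89680552482605 [ 0.18792958  0.01051841 -1.89027157]
pos [0.5916 0.299  0.1953] yaw 5.7 -> units [-4.2  12.94 -0.37] 2.7 t 14.9
```

Emit:
{"name": "drive_tool", "arguments": {
  "rows": [
    [-0.1, 0.3, -0.2, 0.1],
    [-0.3, 1, -0.4, 0.3],
    [-0.6, 2.1, -0.4, 0.6],
    [-1.1, 3.5, -0.4, 1],
    [-1.6, 5, -0.4, 1.5],
    [-2.1, 6.5, -0.4, 2],
    [-2.6, 8, -0.4, 2.4],
    [-3.1, 9.5, -0.4, 2.7]
  ]
}}

```text
clock: 15.57
position: [0.537, 0.0522, 0.2074]
ee_rot: [0.001, 0.996, -0.093, 0.0]
contact_force: [1.1, -1.0, -2.1]
width: 0.0552
gripper_force: 75.8
```

Run:
```python
from h import *
s=get_state(); eyes.get_image("top"); eyes.get_image("top")
tgt(.5193,-.0333,.205,-10.5)
```

```text
pos [0.5362 0.0485 0.2074] yaw -10.93 -> units [-0.04  3.34  0.11] -0.07 t 15.67
```

Emit:
{"name": "drive_tool", "arguments": {
  "rows": [
    [0, 0.3, 0, 0],
    [0, 0.8, 0, 0],
    [0, 1.5, 0, -0.05],
    [0, 2.2, 0, -0.05],
    [0, 2.8, 0, -0.05],
    [0, 3.2, 0, -0.05],
    [0, 3.4, 0, -0.05],
    [0, 3.4, 0, -0.05]
  ]
}}

```text
clock: 16.33
position: [0.5229, -0.0291, 0.2067]
ee_rot: [0.0, 0.996, -0.089, 0.0]
contact_force: [-0.3, 0.3, -2.2]
width: 0.055
gripper_force: 75.8
```

Emit:
{"name": "drive_tool", "arguments": {
  "rows": [
    [0, 0, 0.1, 0],
    [0, 0, 0.2, 0],
    [0, 0, 0.3, 0],
    [0, 0, 0.3, 0],
    [0, 0, 0.3, 0],
    [0, 0, 0.3, 0],
    [0, 0, 0.3, 0],
    [0, 0, 0.3, 0]
  ]
}}

```text
clock: 17.0
position: [0.5231, -0.0283, 0.1992]
ee_rot: [0.0, 0.996, -0.089, 0.0]
contact_force: [-0.3, 1.0, -2.4]
width: 0.0549
gripper_force: 75.9
```

Run:
```python
from h import *
s=get_state(); print(s["width"],s["gripper_force"],s["contact_force"])
tgt(.5193,-.0333,.1805,-10.5,s)
ci=eyes.camera_info("wrist");p,d=eyes.get_image("wrist"); cv2.imwrite("pics/w_hold2.png",p[:,:,::-1])
P=cloud(ci,d); m=cmask(p,"red")&(d>0)&(abs(P[...,2]-.205)<.015)&(np.hypot(P[...,0]-.52,P[...,1]+.033)<.08)
z=np.median(P[m][:,2]); r=rect(P[m&(abs(P[...,2]-z)<.004)]); print("red lid z",z,r)
a=np.radians(r[3]); ax=np.array([np.cos(a),np.sin(a)]); o=r[0]/1000-s["position"][:2]; print("front edge ahead of TCP",o@ax*1000+r[1]/2,"lateral",o@[-ax[1],ax[0]]*1000)
```

```text
0.05494617089498423 75.85034251213074 [-0.31089629  0.9616107  -2.38756736]
pos [ 0.5231 -0.0283  0.1992] yaw -10.19 -> units [-0.11  0.22  0.75] 0.05 t 17.0
red lid z 0.20487279175232592 (array([529.2, -29.2]), 88.3, 56.1, -10.6)
front edge ahead of TCP 50.30472173737843 lateral 0.27717402377871103
```

View pics/w_hold2.png

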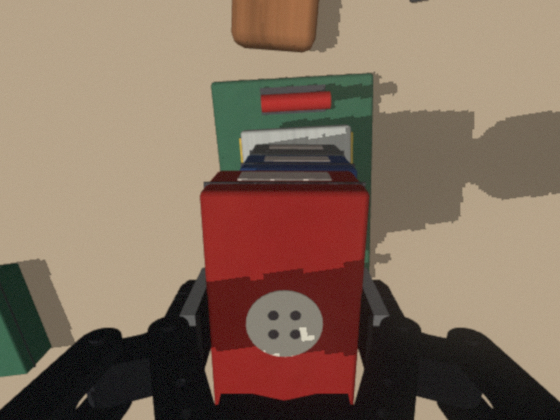

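Red is held level with its front edge at v≈172–190. The blue and grey edges behind it show it about 5 mm to the left (+y), as the arm state also says. I'll correct that while lowering.

Emit:
{"name": "drive_tool", "arguments": {
  "rows": [
    [-0.06, 0.1, 0, 0],
    [-0.11, 0.22, 0, 0.05],
    [-0.11, 0.22, 0.1, 0.05],
    [-0.11, 0.22, 0.25, 0.05],
    [-0.11, 0.22, 0.4, 0.05],
    [-0.11, 0.22, 0.5, 0.05],
    [-0.11, 0.22, 0.5, 0.05],
    [-0.11, 0.22, 0.5, 0.05]
  ]
}}

```text
clock: 17.72
position: [0.5192, -0.0333, 0.1862]
ee_rot: [0.0, 0.996, -0.091, -0.0]
contact_force: [-0.3, 0.9, -0.9]
width: 0.055
gripper_force: 75.8
```

Run:
```python
from h import *
eyes.get_image("wrist");eyes.get_image("wrist")
tgt(.5193,-.0333,.1805,-10.5)
```

```text
pos [ 0.5195 -0.0333  0.1866] yaw -10.5 -> units [-0.01 -0.    0.25] 0.0 t 17.82
```

Emit:
{"name": "drive_tool", "arguments": {
  "rows": [
    [0, 0, 0.03, 0],
    [0, 0, 0.06, 0],
    [0, 0, 0.09, 0],
    [0, 0, 0.12, 0],
    [0, 0, 0.15, 0],
    [0, 0, 0.18, 0],
    [0, 0, 0.18, 0],
    [0, 0, 0.18, 0]
  ]
}}

```text
clock: 18.48
position: [0.5193, -0.0333, 0.1821]
ee_rot: [0.0, 0.996, -0.092, -0.0]
contact_force: [-0.1, 0.0, -0.8]
width: 0.0547
gripper_force: 75.8
```

Emit:
{"name": "drive_tool", "arguments": {
  "rows": [
    [0, 0, 0.02, 0],
    [0, 0, 0.04, 0],
    [0, 0, 0.06, 0],
    [0, 0, 0.08, 0],
    [0, 0, 0.1, 0],
    [0, 0, 0.12, 0],
    [0, 0, 0.12, 0],
    [0, 0, 0.12, 0]
  ]
}}

```text
clock: 19.15
position: [0.5193, -0.0333, 0.1792]
ee_rot: [0.0, 0.996, -0.092, 0.0]
contact_force: [-0.3, -0.1, -0.7]
width: 0.055
gripper_force: 75.8
```

Emit:
{"name": "drive_tool", "arguments": {
  "rows": [
    [0, 0, 0.02, 0],
    [0, 0, 0.04, 0],
    [0, 0, 0.06, 0],
    [0, 0, 0.08, 0],
    [0, 0, 0.1, 0],
    [0, 0, 0.12, 0],
    [0, 0, 0.12, 0],
    [0, 0, 0.12, 0]
  ]
}}

```text
clock: 19.82
position: [0.5194, -0.0334, 0.1762]
ee_rot: [0.0, 0.996, -0.092, 0.0]
contact_force: [-1.1, 1.1, 1.7]
width: 0.0548
gripper_force: 75.9
```

Run:
```python
from h import *
eyes.get_image("top");eyes.get_image("top")
print(np.mean([get_state()["contact_force"] for _ in range(5)],0))
tgt(.5193,-.0333,.1705,-10.5)
```

```text
[-0.94518019  0.6244423   1.30533779]
pos [ 0.5194 -0.0333  0.1762] yaw -10.5 -> units [-0.   -0.    0.23] -0.0 t 19.92
```

Emit:
{"name": "drive_tool", "arguments": {
  "rows": [
    [0, 0, 0.04, 0],
    [0, 0, 0.09, 0],
    [0, 0, 0.14, 0],
    [0, 0, 0.19, 0],
    [0, 0, 0.24, 0],
    [0, 0, 0.28, 0],
    [0, 0, 0.3, 0],
    [0, 0, 0.3, 0]
  ]
}}

```text
clock: 20.58
position: [0.5194, -0.0334, 0.1691]
ee_rot: [0.0, 0.996, -0.092, 0.0]
contact_force: [-2.1, 0.8, 7.7]
width: 0.0551
gripper_force: 76.6
```

Emit:
{"name": "drive_tool", "arguments": {
  "rows": [
    [0, 0, 0.03, 0],
    [0, 0, 0.07, 0],
    [0, 0, 0.11, 0],
    [0, 0, 0.15, 0],
    [0, 0, 0.18, 0],
    [0, 0, 0.2, 0],
    [0, 0, 0.2, 0],
    [0, 0, 0.2, 0]
  ]
}}

```text
clock: 21.25
position: [0.5194, -0.0334, 0.1648]
ee_rot: [0.0, 0.996, -0.092, 0.0]
contact_force: [-4.2, 1.6, 11.4]
width: 0.0548
gripper_force: 77.1
```

Run:
```python
from h import *
F=[]
for i in range(12):
    eyes.get_image("side"); F.append(get_state()["contact_force"])
print(np.mean(F,0),np.std(F,0)); tgt(.5193,-.0333,.163,-10.5)
```

```text
[-3.14668265  0.3598404  10.3112693 ] [0.34739144 0.38873558 0.37244593]
pos [ 0.5194 -0.0333  0.1648] yaw -10.5 -> units [-0.01 -0.    0.07] -0.0 t 21.85
```

Emit:
{"name": "drive_tool", "arguments": {
  "rows": [
    [-0.01, 0, 0.02, 0],
    [-0.02, 0, 0.04, 0],
    [-0.02, 0, 0.06, 0],
    [-0.02, 0, 0.08, 0],
    [-0.02, 0, 0.09, 0],
    [-0.02, 0, 0.09, 0],
    [-0.02, 0, 0.09, 0],
    [-0.02, 0, 0.09, 0]
  ]
}}

```text
clock: 22.52
position: [0.5194, -0.0333, 0.1629]
ee_rot: [0.0, 0.996, -0.092, 0.001]
contact_force: [-2.7, 0.9, 12.3]
width: 0.0551
gripper_force: 77.2
```

```bash
cat > chk.py <<'E'
from h import *
F=[];M=[]
for i in range(12):
    p,d=eyes.get_image("side"); s=get_state(); F.append(s["contact_force"]);M.append(s["moment"])
print(np.mean(F,0),np.std(F,0),np.mean(M,0)); tgt(.5193,-.0333,.163,-10.5)
cv2.imwrite("pics/side1.png",cv2.resize(p[130:290,180:400,::-1],None,fx=3,fy=3))
ci=eyes.camera_info("wrist");p,d=eyes.get_image("wrist"); P=cloud(ci,d); cv2.imwrite("pics/w_press.png",p[:,:,::-1])
m=cmask(p,"red")&(d>0)&(abs(P[...,2]-.19)<.015)&(np.hypot(P[...,0]-.52,P[...,1]+.033)<.08)
z=np.median(P[m][:,2]); r=rect(P[m&(abs(P[...,2]-z)<.004)]); print("red lid z",z,r)
a=np.radians(r[3]); ax=np.array([np.cos(a),np.sin(a)]); o=r[0]/1000-s["position"][:2]; print("front edge ahead of TCP",o@ax*1000+r[1]/2)
A=np.c_[P[m][:,:2],np.ones(m.sum())]; print("lid slope mrad",np.linalg.lstsq(A,P[m][:,2],rcond=None)[0][:2]*1000)
E
python3 chk.py
```

```text
[-2.70319015  0.8008438  11.85679649] [0.59874438 0.50548481 0.35139415] [ 0.12198969  0.53031119 -0.00284007]
pos [ 0.5194 -0.0333  0.1629] yaw -10.51 -> units [-0. -0. -0.] -0.0 t 23.12
red lid z nan (array([0., 0.]), 0.0, 0.0, 0.0)
front edge ahead of TCP -519.4098903780566
lid slope mrad [0. 0.]
  return _methods._mean(a, axis=axis, dtype=dtype,
  ret = ret.dtype.type(ret / rcount)
```

View pics/w_press.png

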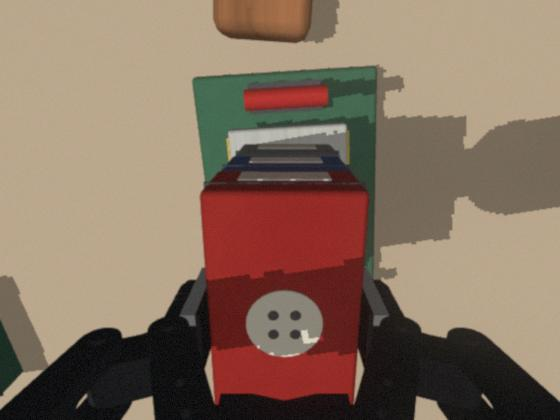

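View pics/side1.png

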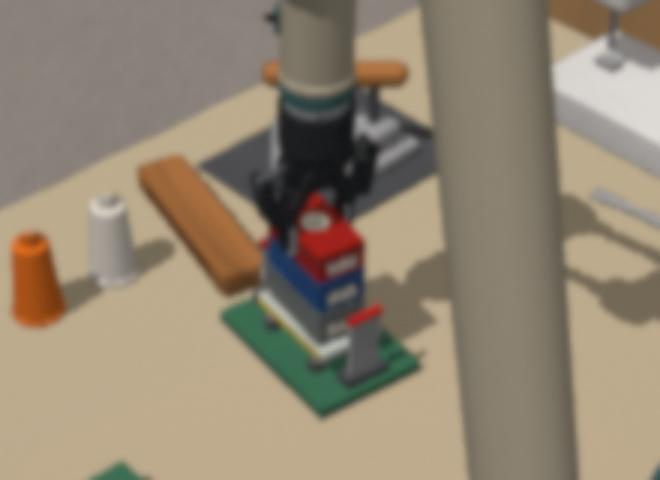

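Emit:
{"name": "drive_tool", "arguments": {
  "rows": [
    [-0.01, 0, 0, 0],
    [-0.02, 0, 0, 0],
    [-0.03, 0, 0, 0],
    [-0.04, 0, 0, 0],
    [-0.05, 0, 0, 0],
    [-0.05, 0, 0, 0],
    [-0.05, 0, 0, 0],
    [-0.05, 0, 0, 0]
  ]
}}

```text
clock: 23.83
position: [0.5193, -0.0333, 0.1632]
ee_rot: [0.0, 0.996, -0.092, 0.002]
contact_force: [-0.6, 1.4, 11.8]
width: 0.0551
gripper_force: 77.4
```

```bash
sed -i 's/abs(P\[...,2\]-.19)<.015/abs(P[...,2]-.168)<.015/' chk.py; python3 chk.py
```

```text
[-0.78095611  0.39985657 11.96648831] [0.62579459 0.26135373 0.42369041] [0.1132765  0.33105912 0.00168256]
pos [ 0.5193 -0.0333  0.1632] yaw -10.5 -> units [ 0.   -0.    0.01] -0.0 t 24.43
red lid z 0.16896636498448603 (array([524.7, -34.1]), 89.7, 56.1, -10.7)
front edge ahead of TCP 50.32791317495019
lid slope mrad [-8.3846736   1.85046882]
```

The side force is relieved and the push is steady. Red on blue is about 13.8 N, and the lid height puts the bed about 19 mm down, as expected.

```bash
python3 -c "
from rig import order; print(order.sign_off())"
```

```text
the job is handed in; nothing more can be done
None
```

The job is handed in: blue sits square on grey, and red is square on blue, still gripped and pressing straight down with an estimated 14 N (bed about 19 mm down, roughly 24 s used), with the green case and the other things left untouched.

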